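Wipe the broken-plate fragments off the floating deck

TASK

A culture plate has broken on the black spring-floated deck. Take the scraper block by its grip, set its blade down square on the middle of the deck behind all the fragments, by the rear rim, and with the blade kept in light but steady contact with the deck wipe every fragment over the open end into the catch tray; then stand the scraper upright on its rubber mat, as it stood before, and let go. Press gently (a few newtons, never 15 or more: the springs are delicate), do not touch the fragments with the fingers and leave the other lab ware where it is.

Things in the scene. Friction and masses are not known exactly. Their poses are not given: they have to be found in the camera images.
- platform: anti-vibration platform: a grey fixed frame on the bench carrying a black deck on springs. Origin on the bench under the deck's middle, z up. The deck floats: its level floor stands somewhere between 61 and 79 mm above the bench, differs from day to day and is not reported (it must be felt); pressed, it gives 1 mm for every 2 N, straight down
- deck_zone (a point): nominal middle of the deck's floor, 70 mm above the platform's origin; fixed to the frame, does not follow the floating deck. x across, y along to the open end. The floor spans x -89 to 89 mm between two side rims 12 mm high, y from -100 (rear rim, 10 mm high) to +100, the open end, where it drops off into the tray
- tray: open aluminium catch tray, fixed, 200 x 150 x 35 mm high, walls 4 mm, just below the deck's open end; origin at the centre of its underside, y away from the deck
- tray_centre (a point): centre of the tray's inner floor, 4 mm above the bench, axes as the tray's
- scraper: scraper block, 80 mm high, standing: a straight rubber blade along its underside (150 mm along x, 18 mm thick along y, 12 mm high, yielding 1 mm per 10 N), above it a grey bar (150 x 22 mm, up to 34 mm high), and on top in the middle an upright grip, 70 mm along x and 20 mm thick along y, from 34 to 80 mm high. About 0.3 kg. Origin at the centre of the blade's underside, z up
- mat: thin black rubber parking mat for the scraper, 170 (x) x 60 (y) x 4 mm, fixed; origin at the centre of its underside
- culture_plate: bystander: flat twelve-well culture plate, 86 x 128 x 17 mm, lying on the bench
- bottle: bystander: small reagent bottle, 64 mm diameter, 120 mm high
- tip_box: bystander: grey box of pipette tips with clear lid, 120 x 85 x 75 mm
- chip0: white plastic fragment of a broken culture plate, about 36 x 24 mm, uneven, about 5 to 14 mm thick, lying loose on the deck; origin somewhere inside it
- chip1: white plastic fragment of a broken culture plate, about 34 x 26 mm, uneven, about 5 to 14 mm thick, lying loose on the deck; origin somewhere inside it
- chip2: white plastic fragment of a broken culture plate, about 38 x 22 mm, uneven, about 5 to 14 mm thick, lying loose on the deck; origin somewhere inside it
- chip3: white plastic fragment of a broken culture plate, about 30 x 30 mm, uneven, about 5 to 14 mm thick, lying loose on the deck; origin somewhere inside it
- chip4: white plastic fragment of a broken culture plate, about 32 x 28 mm, uneven, about 5 to 14 mm thick, lying loose on the deck; origin somewhere inside it
Mind the look-alikes: they are no part of the job. Leave any brown or purple look-alike of the chip0 alone.

How it is judged:
By the outcome, as a careful person would: the job done as asked, in the order asked, and still so for the second after the job is handed in, with the robot touching nothing.
It also fails if it takes over 58 s, if anything falls off the work surface, if the arm or the gripper's body presses on something with over 40 N, if the wrist force passes 120 N, or if a joint passes its speed limit or range.

ROBOT

A 6-joint arm with a two-finger parallel gripper is mounted at the origin on the work surface. World frame = base frame: x ahead of the robot, y to its left, z up, the work surface at z = 0. Lengths are in m, angles in rad, forces in N, time in s.
With the tool pointing down it reaches from about 0.275 to 0.825 m from the base axis. Payload 5.2 kg.
Tool frame: the origin (TCP) lies at the very end of the fingers, on their centre line; the grasp point (between the pads) lies 19 mm behind it (r.pinch_z is the distance from the TCP to the grasp point, in m); z points along the fingers, y is the line along which they close (so a half turn about z gives the same grasp; the last joint's range is limited). The gripper opens to 93 mm and grips with 3 to 60 N. Pads are 15 mm wide; open, the fingers measure 128 mm over their backs; the gripper's body (75 mm by 188 mm) begins 65 mm behind the grasp point.
Start: joints at [-1.399, 0.259, 1.535, -0, 1.348, -0.203], TCP at [0.201, -0.512, 0.219] pointing down, gripper open.
Joint ranges: [-3.14, 3.14], [-0.91, 2.08], [0.19, 2.58], [-1.22, 4.36], [0.22, 2.71], [-3.12, 3.12]. Speed limits (rad/s): [2.57, 2.57, 3.14, 3.14, 3.14, 3.14].

INTERFACE

Orientations are given as [roll, pitch, yaw] about the fixed x, y, z axes, in that order (R = Rz(yaw) Ry(pitch) Rx(roll)).
In Python, from rig import r, cams gives the robot as it stands.
- The arm moves only by the tool arm_command, never from a script. Its argument "targets" is a list of rows, each a list of 5 numbers: the shift along the tool's x, y, z as a fraction of full scale, then the turn about the tool's z as a fraction of full scale, then the closure, from 0 (fully open) to 1 (shut). In form: [[tx, ty, tz, turn, fingers], ...]. A call has 1 to 12 rows; each row is the pose to reach, as a shift and turn from the pose commanded when the call began, along the tool's axes at that moment; what a row does not reach only later rows make up. Full scale, the value 1, is 0.3 m for a shift and 1.5 rad for a turn. A row lasts 1/10 s, in which the tool goes at most 50 mm and 8.59 degrees, less where a joint would pass 70% of its speed; a pose out of reach is approached as far as the arm can. A call with a number of a shift or a turn outside -1 to 1 is refused whole. A call with a gripper value outside its range is refused whole. The fingers move at their own pace and stop on an object; "squeeze" is the grip in N (left out, the last holds). Time passes only in rows, so rows that repeat a pose let the fingers close. It gives the time, the measured TCP pose, the force, the opening and the grip force at its end, in the units of the state.
- r.observe(): the state, without advancing time (a new reading comes with each control period).
- cams.grab_frame(name): name is "scene" or "top"; returns the picture (400x640x3 uint8, blue, green, red); there is no depth.
- cams.get_calibration(name): a dict with "fx", "fy", "cx", "cy" (pixels), "k1" (the pictures are not rectified: a ray, as slopes to the right and down, at radius r is drawn at 1 + k1 r^2 times it, then the intrinsics apply), "R" (3x3) and "t" (3): a world point X has camera coordinates R X + t. Camera axes: x right, y down, z forward; pixel columns grow to the right and rows downward; lengths in m; the calibration is good to about 2 mm. A picture is of the moment at which its call begins. get_calibration takes no time and is no camera call.
- r.job_done(): hands the job in; it is judged then, once.
The state is a dict: "t": time; "qpos": joint angles; "joint_vel": joint speeds; "tau": joint torques, N m; "tool_pos": TCP position; "tool_rot": TCP orientation; "force": force on the tool from outside, world axes, zero at the start; "torque": the same for the moment, N m; "gripper_width": finger opening in m; "finger_force": force on a finger pad.
Only numpy, scipy, OpenCV 4.12 (cv2) and the standard library are available. Lean on these libraries where they do the work, as an engineer would, in place of code of your own. Each camera call takes 0.05 s, during which the arm holds its last target. There are 200 camera calls.

## Working session

There is one attempt and no reset: what is moved stays moved. The work goes in short steps, Python scripts to look and compute and a tool call to move; the robot and the scene stay as the last step left them, time stands still between calls to the robot, and variables do not carry over. Pictures are saved under pics/ and viewed, at most 13 in all, crops included, and the job is handed in when it is done.

Besides the shell and the picture viewer there is one more tool, called after "Request:" as name([rows], argument=value, ...), one row to a line, values as JSON. arm_command: Moves the arm, as the interface text tells. Its arguments: {"type":"object","properties":{"targets":{"type":"array","items":{"type":"array","items":{"type":"number"}}},"squeeze":{"type":"number"}},"required":["targets"]}

```bash
ls; mkdir -p pics; python3 - <<'E'
from rig import r,cams
import cv2
o=r.observe();print(o)
for n in("scene","top"):
    cv2.imwrite(f"pics/{n}0.png",cams.grab_frame(n)); print(n,cams.get_calibration(n))
E
```

```text
pics
{'t': 0.0, 'qpos': array([-1.39876550e+00,  2.59352384e-01,  1.53607516e+00,  7.11625616e-06,
        1.34798450e+00, -2.02787892e-01]), 'joint_vel': array([-0.0007108 , -0.00240898, -0.00036426, -0.00176061,  0.00129694,
       -0.00048473]), 'tau': array([-1.13360798e-03, -4.37314904e+01, -2.84001321e+01,  7.17296381e-02,
        4.14097973e-02, -1.54450399e-04]), 'tool_pos': array([ 0.20129327, -0.51126092,  0.21781583]), 'tool_rot': array([-3.13981194e+00, -3.73222701e-04,  3.74816810e-01]), 'force': array([ 0.32474191, -0.11169844, -0.18209711]), 'torque': array([-0.04720794,  0.00327272, -0.07105779]), 'finger_force': 0.0, 'gripper_width': 0.09276678565071042}
scene {'fx': 413.11737358906504, 'fy': 413.11737358906504, 'cx': 319.2830537820037, 'cy': 202.89493445494128, 'k1': -0.03527406448839545, 'R': array([[ 0.67320168,  0.73922704, -0.01851698],
       [ 0.5256998 , -0.4960565 , -0.69106271],
       [-0.52003771,  0.45549021, -0.72255758]]), 't': array([-0.41778292, -0.21984709,  1.30854588])}
top {'fx': 510.9879008298461, 'fy': 510.9879008298461, 'cx': 321.22687201190286, 'cy': 200.29135566065028, 'k1': -0.14129354922071938, 'R': array([[ 0.01465069, -0.99972652,  0.01822772],
       [-0.99359836, -0.01659829, -0.11174432],
       [ 0.11201631, -0.0164739 , -0.99356981]]), 't': array([0.02305646, 0.58353721, 1.57996096])}
```

View pics/scene0.png

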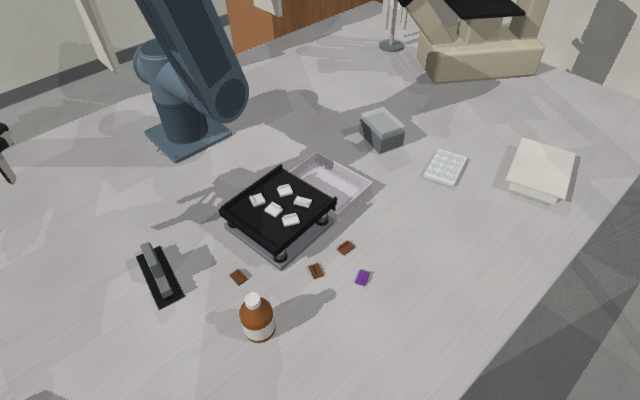

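View pics/top0.png

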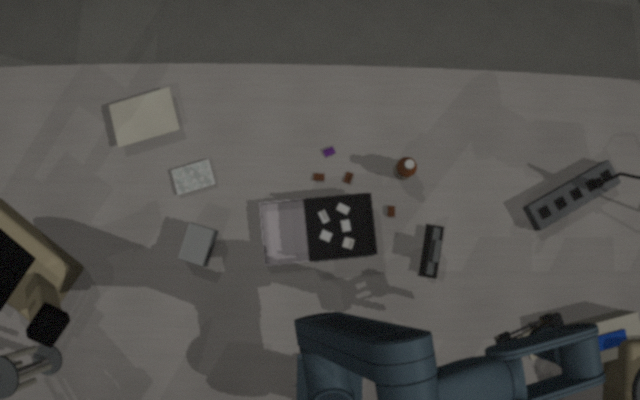

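The scene view shows the deck (around 280,210), tray to its upper right (325,180), the scraper on its mat (158,272) and brown and purple decoys in front. The top view shows the deck at (340,227), the tray at (285,232) and the scraper at (432,250). I'll zoom in on both.

```bash
python3 - <<'E'
import cv2
a=cv2.imread("pics/top0.png")[180:295,250:450]; cv2.imwrite("pics/topc.png",cv2.convertScaleAbs(cv2.resize(a,None,fx=4,fy=4,interpolation=3),alpha=1.8))
a=cv2.imread("pics/scene0.png")[150:310,125:380]; cv2.imwrite("pics/scenec.png",cv2.convertScaleAbs(cv2.resize(a,None,fx=3,fy=3,interpolation=3),alpha=1.3,beta=15))
E
```

```text
(no output)
```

View pics/topc.png

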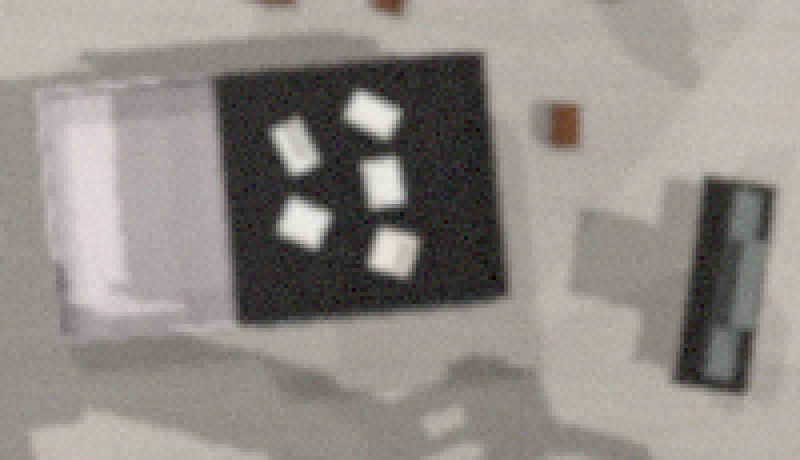

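View pics/scenec.png

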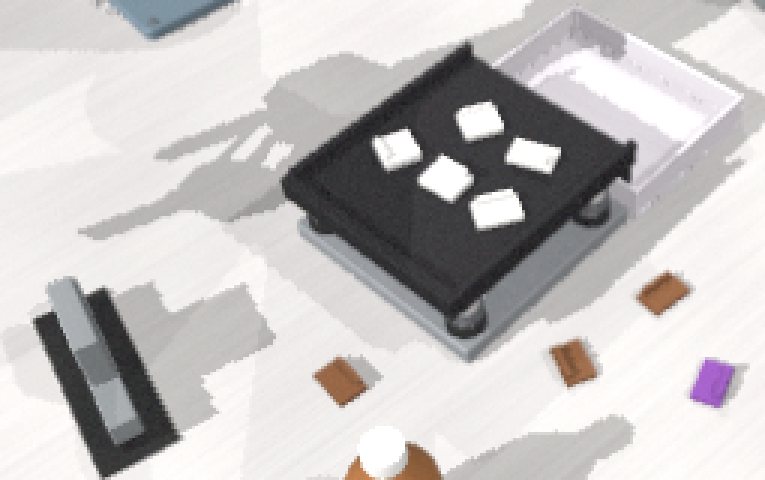

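The crops give matching corners of mat, deck and scraper in both views. Top mat corners are (706,177), (776,187), (746,394) and (672,382) in crop pixels. The deck corners are (216,78), (483,54), (508,295) and (238,325).

```bash
cat > h.py <<'E'
import numpy as np
from rig import r,cams
from scipy.optimize import least_squares
C={n:cams.get_calibration(n) for n in("scene","top")}
def proj(n,X):
    c=C[n];p=np.atleast_2d(X)@np.array(c["R"]).T+c["t"];s=p[:,:2]/p[:,2:]
    s=s*(1+c["k1"]*(s**2).sum(1,keepdims=True))
    return s*[c["fx"],c["fy"]]+[c["cx"],c["cy"]]
T=lambda p:np.array(p)/4+[250,180]-.375
S=lambda p:np.array(p)/3+[125,150]-.333
def tri(t,s):
    f=least_squares(lambda X:np.r_[(proj("top",X)-t).ravel(),(proj("scene",X)-s).ravel()],[.5,0,.05]); return f.x,np.sqrt(2*f.cost/4)
def on(n,uv,z): return np.r_[least_squares(lambda q:(proj(n,[*q,z])-uv).ravel(),[.5,0]).x,z]
E
python3 - <<'E'
from h import *
np.set_printoptions(precision=4,suppress=True)
P={"mat":([(776,187),(706,177),(746,394),(672,382)],[(103,478),(180,436),(35,320),(105,289)]),
"deck OF RF RN ON":([(216,78),(483,54),(508,295),(238,325)],[(635,145),(455,300),(283,182),(468,45)]),
"chips":([(295,147),(373,114),(383,182),(305,223),(394,252)],[(533,155),(497,209),(445,178),(480,120),(397,149)])}
for k,(a,b) in P.items():
    X=[]
    for t,s in zip(a,b):
        x,e=tri(T(t),S(s));X.append(x);print(k,x,round(e,2))
    X=np.array(X);print(X.mean(0),[np.linalg.norm(X[i]-X[j]) for i,j in((0,1),(1,2),(2,3),(0,3))] if len(X)==4 else '')
# fit mat with known size z=4mm, both views
def rect(q,w,l,z):
    c,s=np.cos(q[2]),np.sin(q[2]);R=np.array([[c,-s],[s,c]])
    return np.c_[(np.array([(w,-l),(w,l),(-w,-l),(-w,l)])/2)@R.T+q[:2],np.full(4,z)]
a,b=P["mat"]
for ns in (("top",),("scene",),("top","scene")):
    f=least_squares(lambda q:np.concatenate([(proj(n,rect(q,.17,.06,.004))-(T(a) if n=="top" else S(b))).ravel() for n in ns]),[.4,-.3,0])
    print("matfit",ns,f.x,f.cost)
E
```

```text
mat [ 0.509  -0.3637  0.0014] 0.46
mat [ 0.5166 -0.3056  0.0023] 0.55
mat [ 0.3424 -0.338   0.0005] 0.58
mat [ 0.3509 -0.2804 -0.0018] 0.14
[ 0.4297 -0.3219  0.0006] [np.float64(0.05867544326244652), np.float64(0.17725997090351533), np.float64(0.0582590778187111), np.float64(0.1787915512177441)]
deck OF RF RN ON [0.5826 0.0893 0.0777] 0.63
deck OF RF RN ON [ 0.6059 -0.1131  0.0783] 1.17
deck OF RF RN ON [ 0.419  -0.137   0.0733] 0.4
deck OF RF RN ON [0.394  0.069  0.0764] 0.56
[ 0.5004 -0.0229  0.0764] [np.float64(0.2037310992118842), np.float64(0.18843849105439656), np.float64(0.20762934086690787), np.float64(0.18969029631023482)]
chips [0.5304 0.0271 0.0711] 0.41
chips [ 0.5567 -0.032   0.0734] 0.49
chips [ 0.504  -0.0409  0.0736] 0.31
chips [0.4723 0.0192 0.0743] 0.54
chips [ 0.4509 -0.0494  0.0726] 0.45
[ 0.5029 -0.0152  0.073 ] 
matfit ('top',) [ 0.4289 -0.3234 -0.158 ] 0.46047633292508966
matfit ('scene',) [ 0.4327 -0.3213 -0.1504] 1.85404257030316
matfit ('top', 'scene') [ 0.4311 -0.3218 -0.1523] 4.573342224706682
```

```bash
python3 - <<'E'
from h import *
import cv2
def box(q,z0,w,l,za,zb):
    c,s=np.cos(q[2]),np.sin(q[2]);R=np.array([[c,-s],[s,c]])
    xy=(np.array([(w,-l),(w,l),(-w,l),(-w,-l)])/2)@R.T+q[:2]
    return np.r_[np.c_[xy,np.full(4,z0+za)],np.c_[xy,np.full(4,z0+zb)]]
q=[.4311,-.3218,-.152]
out=[]
for n,o in(("top",(405,215)),("scene",(130,235))):
    k=8;im=cv2.imread(f"pics/{n}0.png")[o[1]:o[1]+75,o[0]:o[0]+50]
    im=cv2.convertScaleAbs(cv2.resize(im,None,fx=k,fy=k,interpolation=cv2.INTER_NEAREST),alpha=1.5,beta=15)
    for B,col in((box(q,.004,.15,.022,.012,.034),(0,255,0)),(box(q,.004,.07,.02,.034,.08),(0,0,255)),(box(q,0,.17,.06,0,.004),(255,128,0))):
        p=((proj(n,B)-o+.5)*k).astype(int)
        for s in(p[:4],p[4:]): cv2.polylines(im,[s.reshape(-1,1,2)],True,col,1)
    out.append(im)
cv2.imwrite("pics/ov.png",np.hstack(out))
E
```

```text
(no output)
```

View pics/ov.png

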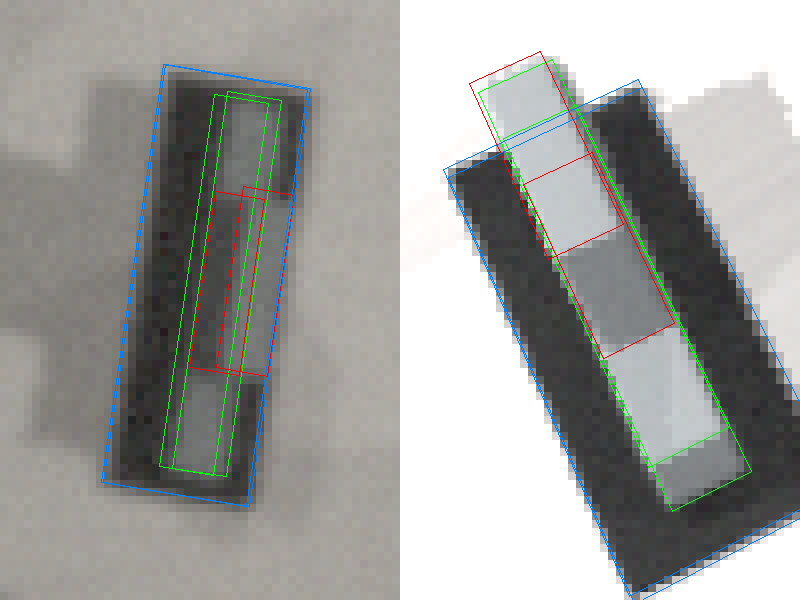

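The overlay agrees to about 2 mm: the grip is at about (0.431,-0.321), yaw -0.152, standing on the mat. I'll move above it.

Request:
arm_command([
  [0.945,-0.309,0.227,0.351,0],
  [0.945,-0.309,0.227,0.351,0],
  [0.945,-0.309,0.227,0.351,0],
  [0.945,-0.309,0.227,0.351,0],
  [0.945,-0.309,0.227,0.351,0],
  [0.945,-0.309,0.227,0.351,0],
  [0.945,-0.309,0.227,0.351,0],
  [0.945,-0.309,0.227,0.351,0],
  [0.945,-0.309,0.227,0.351,0],
  [0.945,-0.309,0.227,0.351,0],
], squeeze=50)

```text
t: 1.1
tool_pos: [0.4304, -0.3232, 0.1509]
tool_rot: [3.141, -0.0, -0.153]
force: [0.4, -0.6, -0.1]
gripper_width: 0.093
finger_force: 0.0
```

Request:
arm_command([
  [0,-0.007,0.12,0,0],
  [0,-0.007,0.24,0,0],
  [0,-0.007,0.32,0,0],
  [0,-0.007,0.35,0,0],
  [0,-0.007,0.35,0,0],
  [0,-0.007,0.35,0,1],
  [0,-0.007,0.35,0,1],
  [0,-0.007,0.35,0,1],
  [0,-0.007,0.35,0,1],
  [0,-0.007,0.35,0,1],
  [0,-0.007,0.35,0,1],
  [0,-0.007,0.35,0,1],
])

```text
t: 2.3
tool_pos: [0.4316, -0.3196, 0.0456]
tool_rot: [3.142, 0.0, -0.152]
force: [0.2, 0.1, -0.1]
gripper_width: 0.0417
finger_force: 0.0
```

```bash
python3 - <<'E'
from h import *
o=r.observe();print({k:o[k] for k in("t","tool_pos","tool_rot","force","torque","finger_force","gripper_width")})
E
```

```text
{'t': 2.3, 'tool_pos': array([ 0.43160016, -0.31962203,  0.04561172]), 'tool_rot': array([ 3.14155602e+00,  8.02047510e-06, -1.51532650e-01]), 'force': array([ 0.20995581,  0.08139684, -0.0791383 ]), 'torque': array([0.03409965, 0.02746039, 0.02081106]), 'finger_force': 0.0, 'gripper_width': 0.041693048614546806}
```

Request:
arm_command([
  [0,0,0,0,1],
  [0,0,0,0,1],
  [0,0,0,0,1],
  [0,0,0,0,1],
  [0,0,0,0,1],
  [0,0,0,0,1],
  [0,0,0,0,1],
])

```text
t: 3.0
tool_pos: [0.4316, -0.3198, 0.0456]
tool_rot: [3.142, -0.0, -0.152]
force: [0.7, -0.5, -0.3]
gripper_width: 0.0196
finger_force: 49.8
```

Gripped at 19.6 mm (the grip is 20). I'll lift and carry it over the rear of the deck.

Request:
arm_command([
  [0,0,-0.1,0,1],
  [0,0,-0.2,0,1],
  [0,0,-0.35,0,1],
  [0,0,-0.5,0,1],
  [0.02,-0.1,-0.5,-0.02,1],
  [0.04,-0.22,-0.5,-0.05,1],
  [0.07,-0.35,-0.5,-0.08,1],
  [0.09,-0.48,-0.5,-0.11,1],
  [0.12,-0.62,-0.5,-0.15,1],
  [0.146,-0.72,-0.5,-0.18,1],
  [0.146,-0.762,-0.5,-0.18,1],
  [0.146,-0.762,-0.5,-0.18,1],
])

```text
t: 4.2
tool_pos: [0.509, -0.0987, 0.195]
tool_rot: [-3.141, 0.001, 0.12]
force: [-0.3, 0.2, -2.0]
gripper_width: 0.0197
finger_force: 49.8
```

```bash
python3 - <<'E'
from h import *
import cv2
o=r.observe();print({k:o[k] for k in("t","tool_pos","tool_rot","force","torque","finger_force","gripper_width")})
a=cams.grab_frame("scene")[140:300,170:390]; cv2.imwrite("pics/s1.png",cv2.convertScaleAbs(cv2.resize(a,None,fx=3.5,fy=3.5,interpolation=3),alpha=1.3,beta=15))
E
```

```text
{'t': 4.2, 'tool_pos': array([ 0.50897541, -0.09866047,  0.1950465 ]), 'tool_rot': array([-3.14073198e+00,  1.35244140e-03,  1.20329960e-01]), 'force': array([-0.26613891,  0.22882645, -1.97799747]), 'torque': array([-0.04525505,  0.01171349,  0.03943082]), 'finger_force': 49.84237253665924, 'gripper_width': 0.019684896706839584}
```

View pics/s1.png

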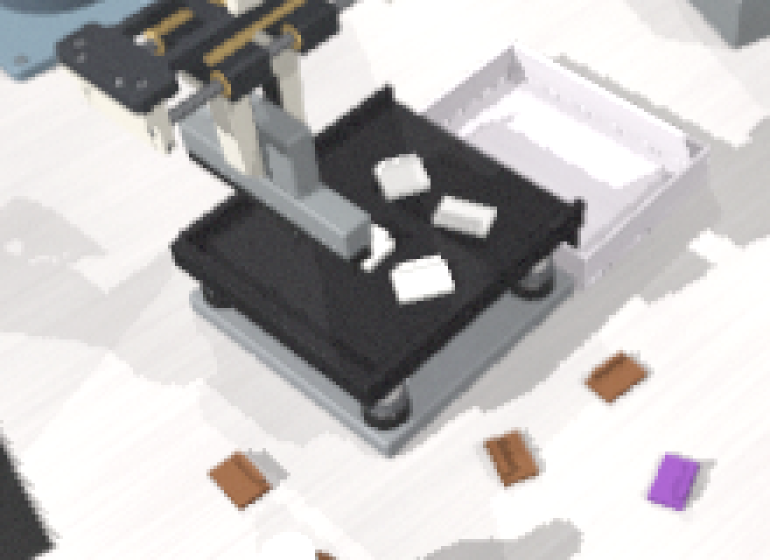

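The scraper hangs square in the grip, over the rear strip of the deck and behind all fragments. I'll come down to just above the highest possible floor.

Request:
arm_command([
  [0,0,0.06,0,1],
  [0,0,0.14,0,1],
  [0,0,0.2,0,1],
  [0,0,0.22,0,1],
  [0,0,0.22,0,1],
  [0,0,0.22,0,1],
  [0,0,0.22,0,1],
])

```text
t: 4.95
tool_pos: [0.5101, -0.1011, 0.1307]
tool_rot: [3.14, -0.002, 0.118]
force: [-0.0, 0.2, -2.9]
gripper_width: 0.0195
finger_force: 49.8
```

```bash
python3 - <<'E'
from h import *
import cv2
np.set_printoptions(precision=4,suppress=True)
o=r.observe();print({k:o[k] for k in("t","tool_pos","tool_rot","force","torque")})
p=o["tool_pos"];d=p[:2]-[.5002,-.021];c,s=np.cos(.118),np.sin(.118);print("deck xy",d@[c,s],d@[-s,c])
a=cams.grab_frame("scene")[140:300,170:390]; cv2.imwrite("pics/s2.png",cv2.convertScaleAbs(cv2.resize(a,None,fx=3.5,fy=3.5,interpolation=3),alpha=1.3,beta=15))
E
```

```text
{'t': 4.95, 'tool_pos': array([ 0.5101, -0.1011,  0.1307]), 'tool_rot': array([ 3.1405, -0.0018,  0.1178]), 'force': array([-0.0182,  0.1654, -2.908 ]), 'torque': array([ 0.0187, -0.0532,  0.0253])}
deck xy 0.00042766558880428726 -0.08067487485177875
```

View pics/s2.png

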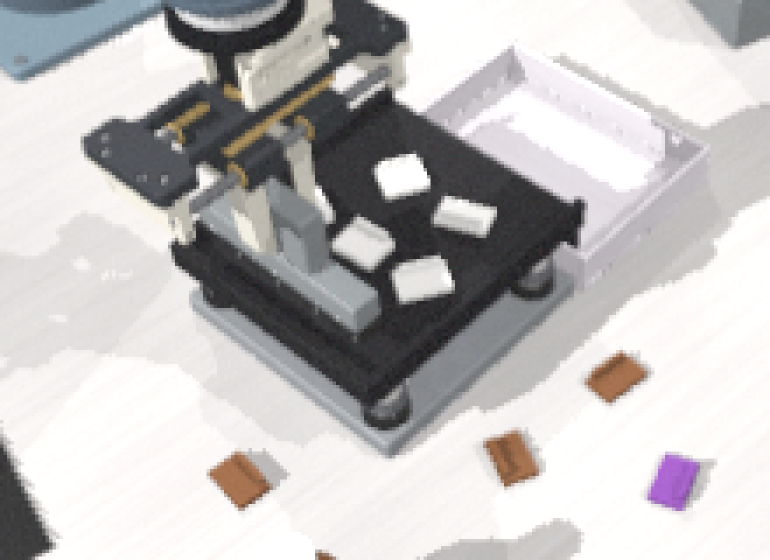

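The blade is at deck x≈0, y≈-81 mm: square, clear of the rear rim, with every fragment in front. The free-hanging load reads -2.9 N. I'll feel downward.

Request:
arm_command([
  [0,0,0.02,0,1],
  [0,0,0.033,0,1],
  [0,0,0.04,0,1],
  [0,0,0.045,0,1],
  [0,0,0.05,0,1],
  [0,0,0.05,0,1],
])

```text
t: 5.6
tool_pos: [0.5093, -0.1003, 0.1143]
tool_rot: [-3.141, 0.0, 0.118]
force: [-1.1, -0.6, -2.8]
gripper_width: 0.0196
finger_force: 49.8
```

Request:
arm_command([
  [0,0,0.004,0,1],
  [0,0,0.008,0,1],
  [0,0,0.012,0,1],
  [0,0,0.012,0,1],
])

```text
t: 6.0
tool_pos: [0.5093, -0.1003, 0.1108]
tool_rot: [-3.141, 0.0, 0.118]
force: [0.1, -0.7, -2.6]
gripper_width: 0.0196
finger_force: 49.8
```

Request:
arm_command([
  [0,0,0.004,0,1],
  [0,0,0.008,0,1],
  [0,0,0.012,0,1],
  [0,0,0.012,0,1],
])

```text
t: 6.4
tool_pos: [0.5095, -0.1004, 0.1076]
tool_rot: [3.141, -0.0, 0.118]
force: [-2.0, 1.0, 2.4]
gripper_width: 0.0198
finger_force: 49.8
```

Request:
arm_command([
  [0,0,0,0,1],
  [0,0,0,0,1],
  [0,0,0,0,1],
])

```text
t: 6.7
tool_pos: [0.5094, -0.1004, 0.1075]
tool_rot: [3.141, -0.0, 0.118]
force: [-1.4, 1.3, 3.0]
gripper_width: 0.0201
finger_force: 49.8
```

Contact is at about 5.5 N net, with the floor near 67 mm. I'll wipe slowly toward the open end.

Request:
arm_command([
  [0,-0.008,0,0,1],
  [0,-0.02,0,0,1],
  [0,-0.035,0,0,1],
  [0,-0.05,0,0,1],
  [0,-0.065,0,0,1],
  [0,-0.08,0,0,1],
  [0,-0.095,0,0,1],
  [0,-0.11,0,0,1],
])

```text
t: 7.5
tool_pos: [0.5056, -0.0672, 0.1074]
tool_rot: [3.141, -0.0, 0.118]
force: [0.3, -3.0, 1.8]
gripper_width: 0.0201
finger_force: 49.8
```

Request:
arm_command([
  [0,-0.015,0,0,1],
  [0,-0.03,0,0,1],
  [0,-0.045,0,0,1],
  [0,-0.06,0,0,1],
  [0,-0.075,0,0,1],
  [0,-0.09,0,0,1],
  [0,-0.105,0,0,1],
  [0,-0.12,0,0,1],
  [0,-0.135,0,0,1],
  [0,-0.15,0,0,1],
])

```text
t: 8.5
tool_pos: [0.5001, -0.0225, 0.1073]
tool_rot: [-3.142, 0.0, 0.118]
force: [0.7, -4.0, 2.5]
gripper_width: 0.0197
finger_force: 49.8
```

Request:
arm_command([
  [0,-0.015,0,0,1],
  [0,-0.03,0,0,1],
  [0,-0.045,0,0,1],
  [0,-0.06,0,0,1],
  [0,-0.075,0,0,1],
  [0,-0.09,0,0,1],
  [0,-0.105,0,0,1],
  [0,-0.12,0,0,1],
  [0,-0.135,0,0,1],
  [0,-0.15,0,0,1],
])

```text
t: 9.5
tool_pos: [0.4948, 0.0222, 0.1074]
tool_rot: [-3.142, 0.0, 0.118]
force: [0.5, -3.5, 2.0]
gripper_width: 0.0199
finger_force: 49.8
```

Request:
arm_command([
  [0,-0.015,0,0,1],
  [0,-0.03,0,0,1],
  [0,-0.045,0,0,1],
  [0,-0.06,0,0,1],
  [0,-0.075,0,0,1],
  [0,-0.09,0,0,1],
  [0,-0.105,0,0,1],
  [0,-0.12,0,0,1],
  [0,-0.135,0,0,1],
  [0,-0.15,0,0,1],
  [0,-0.165,0,0,1],
  [0,-0.18,0,0,1],
])

```text
t: 10.7
tool_pos: [0.4885, 0.0758, 0.1074]
tool_rot: [-3.142, -0.0, 0.118]
force: [-0.3, -4.2, 2.9]
gripper_width: 0.0197
finger_force: 49.8
```

```bash
python3 - <<'E'
from h import *
import cv2
a=cams.grab_frame("scene")[130:290,190:410]; cv2.imwrite("pics/s3.png",cv2.convertScaleAbs(cv2.resize(a,None,fx=3.5,fy=3.5,interpolation=3),alpha=1.2,beta=5))
o=r.observe();print(o["tool_pos"],o["force"])
E
```

```text
[0.48836986 0.07641158 0.10736943] [ 0.87277966 -2.47125735  3.63410468]
```

View pics/s3.png

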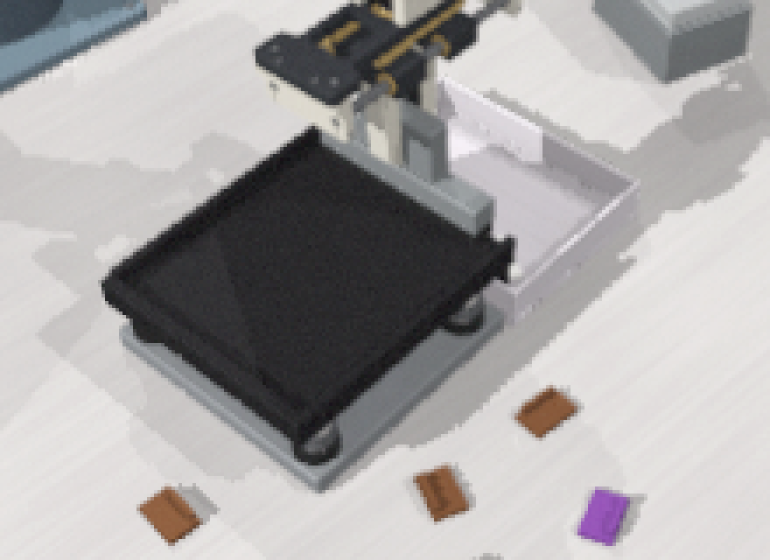

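The deck behind the blade is clear, and the blade is at the open edge. I'll go 5 mm further, pause, then lift and look.

Request:
arm_command([
  [0,-0.008,0,0,1],
  [0,-0.017,0,0,1],
  [0,-0.017,0,0,1],
  [0,-0.017,0,0,1],
  [0,-0.017,-0.02,0,1],
  [0,-0.017,-0.08,0,1],
  [0,-0.017,-0.18,0,1],
  [0,-0.017,-0.3,0,1],
  [0,0.1,-0.33,0,1],
  [0,0.22,-0.33,0,1],
  [0,0.35,-0.33,0,1],
  [0,0.35,-0.33,0,1],
])

```text
t: 11.95
tool_pos: [0.5008, -0.0322, 0.2057]
tool_rot: [3.141, 0.002, 0.114]
force: [-0.5, 0.2, -2.8]
gripper_width: 0.0197
finger_force: 49.8
```

```bash
python3 - <<'E'
from h import *
import cv2
a=cams.grab_frame("scene")[140:270,210:390]
b=cams.grab_frame("top")[180:280,240:400]
k=lambda a,al:cv2.convertScaleAbs(cv2.resize(a,(400,int(400*a.shape[0]/a.shape[1])),interpolation=3),alpha=al)
A,B=k(a,1.0),k(b,1.6);h=max(len(A),len(B));f=lambda i:cv2.copyMakeBorder(i,0,h-len(i),0,0,0)
cv2.imwrite("pics/s4.png",np.hstack([f(A),f(B)]))
o=r.observe();print(o["t"],o["tool_pos"],o["tool_rot"],o["force"])
E
```

```text
12.05 [ 0.50003141 -0.02879062  0.20549842] [-3.13918777e+00  2.26588681e-03  1.15882069e-01] [-0.32438055  0.77758774 -3.23741171]
```

View pics/s4.png

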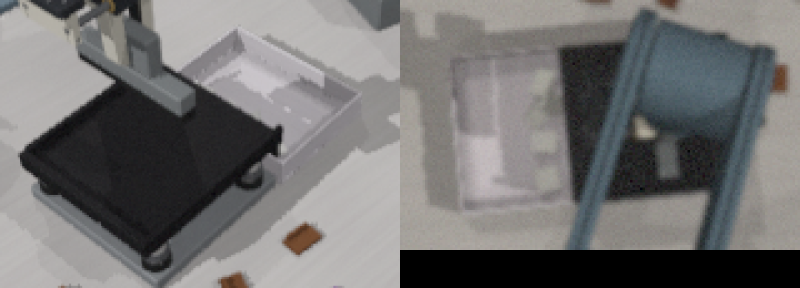

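All fragments appear in the tray (four or five white patches near top-crop x≈545, y 80–180) and the deck is bare. I'll carry the scraper back above its mat.

Request:
arm_command([
  [-0.03,0.09,0,0.02,1],
  [-0.07,0.19,0,0.04,1],
  [-0.11,0.3,0,0.06,1],
  [-0.15,0.41,0,0.08,1],
  [-0.19,0.52,0,0.1,1],
  [-0.23,0.63,0,0.12,1],
  [-0.27,0.74,0,0.14,1],
  [-0.31,0.85,0,0.16,1],
  [-0.34,0.91,0,0.18,1],
  [-0.34,0.936,0.1,0.18,1],
  [-0.34,0.936,0.2,0.18,1],
  [-0.34,0.936,0.3,0.18,1],
])

```text
t: 13.25
tool_pos: [0.4331, -0.3181, 0.115]
tool_rot: [-3.14, 0.0, -0.151]
force: [0.8, -0.4, -2.9]
gripper_width: 0.0196
finger_force: 49.8
```

Request:
arm_command([
  [0,0,0,0,1],
  [0,0,0,0,1],
  [0,0,0,0,1],
  [0,0,0,0,1],
])

```text
t: 13.65
tool_pos: [0.4339, -0.3202, 0.1182]
tool_rot: [3.14, -0.003, -0.151]
force: [0.1, -0.3, -3.6]
gripper_width: 0.0197
finger_force: 49.8
```

Request:
arm_command([
  [-0.006,-0.001,0.05,0,1],
  [-0.006,-0.001,0.1,0,1],
  [-0.006,-0.001,0.15,0,1],
  [-0.006,-0.001,0.19,0,1],
  [-0.006,-0.001,0.21,0,1],
  [-0.006,-0.001,0.21,0,1],
  [-0.006,-0.001,0.21,0,1],
])

```text
t: 14.35
tool_pos: [0.4314, -0.3195, 0.0539]
tool_rot: [3.141, -0.001, -0.152]
force: [-0.1, 0.2, -2.3]
gripper_width: 0.0194
finger_force: 49.8
```

Request:
arm_command([
  [0,0,0.01,0,1],
  [0,0,0.02,0,1],
  [0,0,0.024,0,1],
  [0,0,0.026,0,1],
  [0,0,0.026,0,1],
])

```text
t: 14.85
tool_pos: [0.431, -0.3191, 0.0456]
tool_rot: [-3.141, 0.0, -0.152]
force: [-0.7, -0.0, -2.2]
gripper_width: 0.0198
finger_force: 49.8
```

Request:
arm_command([
  [0,0,0.001,0,1],
  [0,0,0.002,0,1],
  [0,0,0.002,0,1],
])

```text
t: 15.15
tool_pos: [0.431, -0.3191, 0.0453]
tool_rot: [3.142, -0.0, -0.152]
force: [-1.0, 1.6, 1.3]
gripper_width: 0.0195
finger_force: 49.8
```

It is seated on the mat. Release, then withdraw.

Request:
arm_command([
  [0,0,0,0,0.4],
  [0,0,0,0,0.2],
  [0,0,0,0,0],
  [0,0,0,0,0],
  [0,0,0,0,0],
  [0,0,0,0,0],
  [0,0,0,0,0],
  [0,0,0,0,0],
  [0,0,0,0,0],
])

```text
t: 16.05
tool_pos: [0.431, -0.3191, 0.045]
tool_rot: [-3.142, -0.0, -0.152]
force: [-0.5, 0.9, 0.7]
gripper_width: 0.0873
finger_force: 0.0
```

Request:
arm_command([
  [0,0,-0.05,0,0],
  [0,0,-0.15,0,0],
  [0,0,-0.28,0,0],
  [0,0,-0.42,0,0],
  [-0.15,0.1,-0.5,0,0],
  [-0.3,0.25,-0.5,0,0],
  [-0.3,0.4,-0.5,0,0],
  [-0.3,0.5,-0.5,0,0],
  [-0.3,0.5,-0.5,0,0],
])

```text
t: 16.95
tool_pos: [0.3174, -0.4588, 0.195]
tool_rot: [3.138, -0.0, -0.156]
force: [-0.4, -0.5, -0.4]
gripper_width: 0.0928
finger_force: 0.0
```

```bash
python3 - <<'E'
from h import *
import cv2
a=cams.grab_frame("scene")[130:310,125:385]
b=cams.grab_frame("top")[175:295,250:450]
A=cv2.resize(a,(435,300),interpolation=3);B=cv2.convertScaleAbs(cv2.resize(b,(800,480)[:2],interpolation=3),alpha=1.6)
A=cv2.resize(a,(800,554),interpolation=3)
cv2.imwrite("pics/s5.png",np.hstack([cv2.resize(A,(400,277)),cv2.resize(B,(400,277))]));cv2.imwrite("pics/s5b.png",B)
o=r.observe();print(o["t"],o["tool_pos"],o["force"],o["gripper_width"])
E
```

```text
17.05 [ 0.31881145 -0.45415593  0.19444905] [0.1597779  0.75013722 0.21647709] 0.09271221476047461
```

View pics/s5.png

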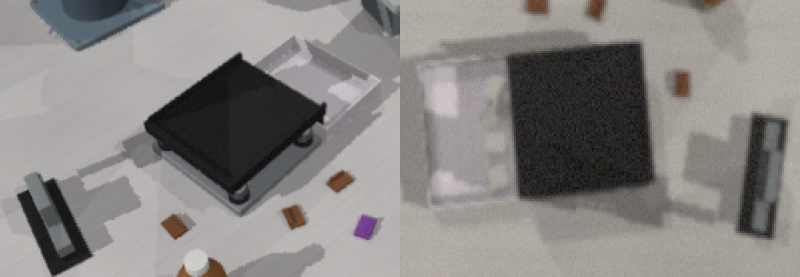

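View pics/s5b.png

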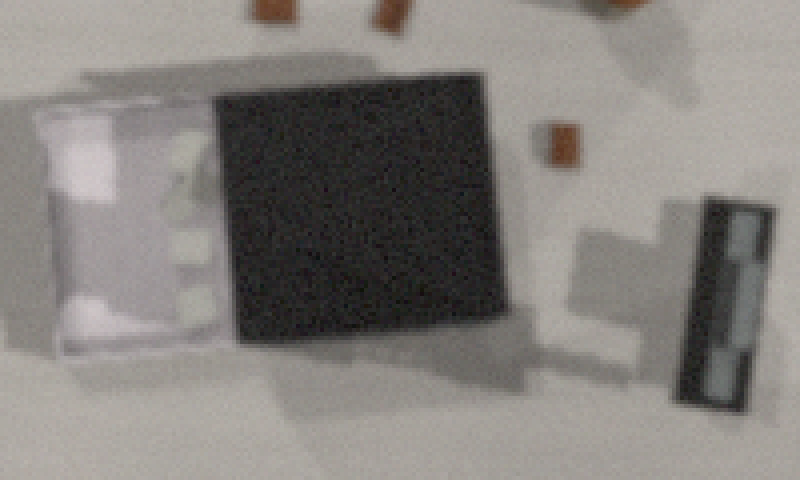

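The deck is empty and the fragments lie in the tray at crop pixels (188,150), (205,175, leaning and in shade), (175,205), (190,247) and (195,305). The scraper stands on its mat as before, and the look-alikes haven't moved. Handing in.

```bash
python3 -c "
from rig import r
print(r.job_done())"
```

```text
the job is handed in; nothing more can be done
None
```

I wiped the deck clear into the tray with about 5 N on the blade, stood the scraper back on its mat and let go; the job was handed in at about 17 s, with the fifth fragment only faintly visible in the tray, in shade.

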